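Feed one bearing to the printer bench

ROBOT

A 7-joint arm with a two-finger parallel gripper is mounted at the origin on the work surface. World frame = base frame: x ahead of the robot, y to its left, z up, the work surface at z = 0. Lengths are in m, angles in rad, forces in N, time in s.
With the tool pointing down it reaches from about 0.4 to 0.85 m from the base axis. Payload 4.4 kg.
Tool frame: the origin (TCP) lies on the centre line of the jaws, within the pads' length; the fingertips stand 11 mm ahead of it and the grasp point (between the pads) lies 8 mm behind it; y points along the fingers, z is the direction in which the jaws open and shut, and the axes are right-handed (so a half turn about y gives the same grasp; the last joint's range is limited). The gripper opens to 94 mm and grips with 3 to 60 N. Pads are 16 mm wide; open, the fingers measure 119 mm over their backs; the gripper's body (75 mm by 177 mm) begins 78 mm behind the grasp point.
Start: joints at [1.044, 0.628, 0.038, 1.517, -0.027, 0.996, -0.02], TCP at [0.289, -0.582, 0.182] pointing down, gripper open.
Joint ranges: [-3.06, 3.06], [-0.37, 2.12], [-1.25, 1.32], [0.18, 2.47], [-1.1, 4.24], [0.23, 1.98], [-2.94, 2.94]. Speed limits (rad/s): [2.57, 2.57, 3.14, 3.14, 3.14, 3.14, 3.14].

INTERFACE

Orientations are given as a unit quaternion [w, x, y, z].
In Python, from station import arm gives the robot as it stands. The module is installed in compiled form; this text tells all that it offers.
- The arm moves only by the tool servo_tool, never from a script. Its argument "increments" is one flat list of numbers, 7 for each row, row after row: the shift along the tool's x, y, z in cm, then the turn, a rotation vector about the tool's x, y, z in rad, then the finger opening in cm, from 0 to 9.4. In form: [dx, dy, dz, rx, ry, rz, grip, dx, dy, dz, rx, ry, rz, grip, ...]. A call has 1 to 5 rows; each row is the pose to reach, as a shift and turn from the pose commanded when the call began, along the tool's axes at that moment; what a row does not reach only later rows make up. A row lasts 1/8 s, in which the tool goes at most 62.5 mm and 10.7 degrees, less where a joint would pass 70% of its speed; a pose out of reach is approached as far as the arm can. A call with a gripper value outside its range is refused whole. The fingers move at their own pace and stop on an object; "force" is the grip in N (left out, the last holds). Time passes only in rows, so rows that repeat a pose let the fingers close. It gives the time, the measured TCP pose, the force and the opening at its end, in the units of the state.
- arm.get_obs(): the state, without advancing time (a new reading comes with each control period).
- arm.grab_frame(name): name is "scene" or "top" or "wrist"; returns the picture (420x560x3 uint8, red, green, blue); there is no depth.
- arm.camera_info(name): a dict with "camera_matrix" (3x3 intrinsics, pixels), "extrinsics" (4x4, takes a point from camera to world coordinates). Camera axes: x right, y up, looking along -z (the intrinsics and any distortion apply to the point x, -y, -z); pixel columns grow to the right and rows downward; lengths in m; the calibration is good to about 2 mm. The wrist camera is an equidistant fisheye: a pixel r from the principal point sees the ray r / f radians off the axis. A picture is of the moment at which its call begins: read the wrist's pose just before it. camera_info takes no time and is no camera call; for the wrist camera it gives the pose at the moment of the call.
- arm.hand_in(): hands the job in, once; it reports no verdict.
The state is a dict: "time_s": time; "joint_pos": joint angles; "dq": joint speeds; "joint_efforts": joint torques, N m; "position": TCP position; "tcp_rot": TCP orientation; "force": force on the tool from outside, world axes, zero at the start; "moment": the same for the moment, N m; "width": opening from 0.0 (shut) to 1.0 (fully open).
Only numpy, scipy, OpenCV 4.12 (cv2) and the standard library are available. Lean on these libraries where they do the work, as an engineer would, in place of code of your own. Each camera call takes 0.05 s, during which the arm holds its last target.

TASK

Press the red plunger of the bearing dispenser fully down once and let it come all the way back up, so that a single bearing is pushed out onto the bench. Then, with the fingertips, slide that bearing along the bench until it lies wholly on the green pad, without picking it up or tipping it over. Keep the other bearings in the dispenser and leave the jar, the blue bracket and the screwdriver where they are.

Things in the scene. Friction and masses are not known exactly. Their poses are not given: they have to be found in the camera images.
- dispenser: Bearing dispenser, fixed. Origin on the bench under the magazine's centre; its own -x axis is the way it ejects, towards the robot within 0.35 rad. Orange open-topped square magazine 43 x 43 mm, 36 mm high, holding a stack of 3 bearings. Behind it a black housing, x = 21.5 to 104.5 mm, 43 mm wide, 42 mm high, carries the plunger at x = 60 mm, y = 0; low ears there reach y = +-36 mm.
- exit (a point): Point on the bench where the ejected bearing's centre comes to rest (within about 6 mm), 57 mm in front of the magazine's centre (dispenser x = -57 mm, y = 0). The bearing slides on the bench through a low slot in the magazine's front face, which is at x = -21.5 mm: about 20 mm remain between that face and the bearing. Clear bench around it.
- plunger_top (a point): Centre of the top of the plunger's red round cap, 32 mm across, 78 mm above the bench when up and 48 mm when fully down.
- plunger (a joint): Plunger travel in m: 0 up, 0.030 fully down (hard stop). It moves straight down against a spring of about 2 N at first and 6 N at the end, with a little damping (12 N s/m), and comes back up by itself. It drives a blade forward at twice its travel, which pushes the lowest bearing out; on release the blade goes back and the next bearing drops down, so another press would eject that too.
- bearing_1: Lowest bearing of the stack, the one to be ejected: steel ball bearing, 30 mm outside diameter, 9 mm thick, about 32 g, lying flat; origin at the centre of its underside. It slides on the bench with ordinary friction.
- bearing_2: Second bearing of the stack, the same kind; origin at the centre of its underside. It must stay in the magazine.
- bearing_3: Top bearing of the stack, the same kind; origin at the centre of its underside. It must stay in the magazine.
- green_pad: Target: flat round green sticker with a white rim on the bench, 72 mm in diameter with the rim, under 1 mm thick, no obstacle; origin at its centre. It lies left or right of the dispenser's exit.
- yellow_pad: Flat round yellow sticker with a white rim, 72 mm in diameter, on the other side; not wanted. Origin at its centre.
- nozzle_jar: Amber jar with blue cap, 44 mm in diameter, 55 mm high, standing loose; origin at the centre of its underside. Leave alone.
- bracket: Blue printed L-bracket, base 50 x 40 mm, upright wall 40 mm high at its +x end, loose; origin at the centre of its underside. Leave alone.
- screwdriver: Screwdriver with yellow handle, 150 mm long, lying loose along its own x axis out to the robot's left; origin on its axis line, in the middle of its length, at bench height; handle (26 mm thick) to its -x. Leave alone.
Mind the look-alikes: they are no part of the job. Of the things like the dispenser, leave any that is turquoise; of the rest the larger one is meant.

How it is judged:
By the outcome, as a careful person would: the job done as asked, in the order asked, and still so for the second after the job is handed in, with the robot touching nothing.
It also fails if it takes over 61 s, if anything falls off the work surface, if the arm or the gripper's body presses on something with over 40 N, if the wrist force passes 120 N, or if a joint passes its speed limit or range.

## Working session

There is one attempt and no reset: what is moved stays moved. The work goes in short steps, Python scripts to look and compute and a tool call to move; the robot and the scene stay as the last step left them, time stands still between calls to the robot, and variables do not carry over. Pictures are saved under pics/ and viewed, and the job is handed in when it is done.

Besides the shell and the picture viewer there is one more tool, called after "Emit:" as a command line: name --argument value ..., lists and objects as JSON in quotes. servo_tool: Moves the arm, as the interface text tells. Its arguments: {"type":"object","properties":{"increments":{"type":"array"},"force":{"type":"number"}},"required":["increments"]}

```bash
mkdir -p pics; cat > h.py <<'E'
import numpy as np, cv2
from station import arm
def snap(n,f):
    im=arm.grab_frame(n); cv2.imwrite(f,im[:,:,::-1]); return im
def ray(n,u,v,info=None):
    i=info or arm.camera_info(n); K=np.array(i["camera_matrix"]);T=np.array(i["extrinsics"])
    x=(u-K[0,2])/K[0,0]; y=(v-K[1,2])/K[1,1]
    d=np.array([x,-y,-1.0]); return T[:3,3],T[:3,:3]@d
def onz(n,u,v,z=0,info=None):
    o,d=ray(n,u,v,info); return o+d*(z-o[2])/d[2]
E
python3 - <<'E'
from h import *
for n in("scene","top","wrist"):
    snap(n,f"pics/{n}0.png")
    i=arm.camera_info(n);print(n,{k:np.round(v,3).tolist() if not isinstance(v,str) else v for k,v in i.items()})
o=arm.get_obs();print(o)
E
```

```text
scene {'camera_matrix': [[487.634, 0.0, 279.029], [0.0, 487.634, 217.81], [0.0, 0.0, 1.0]], 'extrinsics': [[0.515, -0.696, 0.5, 1.133], [0.857, 0.422, -0.295, -0.259], [-0.005, 0.58, 0.814, 0.967], [0.0, 0.0, 0.0, 1.0]]}
top {'camera_matrix': [[510.027, 0.0, 285.907], [0.0, 510.027, 197.83], [0.0, 0.0, 1.0]], 'extrinsics': [[-0.003, 0.999, -0.054, 0.504], [-1.0, -0.002, 0.012, 0.059], [0.012, 0.054, 0.998, 0.989], [0.0, 0.0, 0.0, 1.0]]}
wrist {'camera_matrix': [[325.192, 0.0, 280.661], [0.0, 325.192, 205.997], [0.0, 0.0, 1.0]], 'extrinsics': [[0.445, 0.858, 0.255, 0.364], [-0.896, 0.427, 0.124, -0.543], [-0.002, -0.284, 0.959, 0.384], [0.0, 0.0, 0.0, 1.0]]}
{'time_s': 0.15, 'joint_pos': array([ 1.04420354,  0.62907617,  0.03847435,  1.51811658, -0.02701745,
        0.99630311, -0.01998165]), 'dq': array([-2.31263384e-04, -2.25479154e-03,  1.24530761e-03, -1.46542000e-03,
        1.36839385e-03, -6.11654206e-04,  7.34329190e-06]), 'joint_efforts': array([ 2.73699763e-03, -5.50089955e+01,  1.14487611e+00, -1.86816913e+01,
       -5.23525116e-02,  2.09056697e-02,  1.03872940e-04]), 'position': array([ 0.28881488, -0.58172337,  0.18141007]), 'tcp_rot': array([ 0.16136041, -0.16158619,  0.68889937, -0.6879465 ]), 'force': array([0.20990597, 0.18440556, 0.52765345]), 'moment': array([ 0.00328065, -0.02206562, -0.03007526]), 'width': 1.001301068267878}
```

View pics/top0.png

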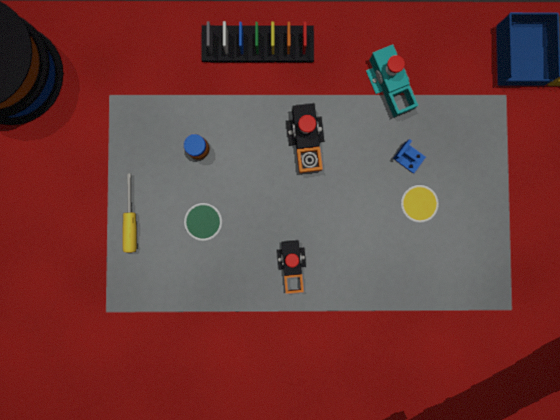

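View pics/scene0.png

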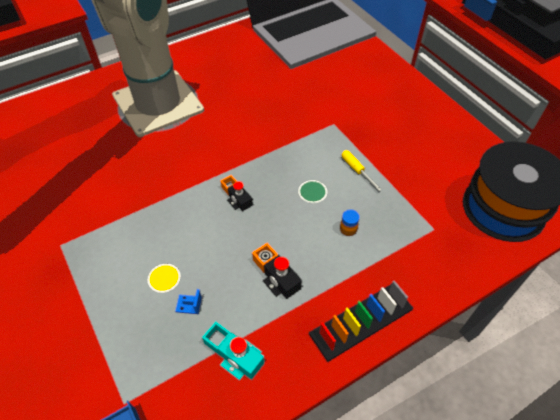

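```bash
python3 - <<'E'
from h import *
from scipy.spatial.transform import Rotation as R
q=[ 0.16136041, -0.16158619,  0.68889937, -0.6879465 ]
print(R.from_quat(q[1:]+q[:1]).as_matrix().round(3))
E
```

```text
[[-0.896 -0.001  0.445]
 [-0.445  0.001 -0.896]
 [ 0.    -1.    -0.001]]
```

Candidates for the dispenser in the top view are the large orange/black one at (308,140), the small orange/black one at (292,265) and the turquoise one at (393,80). The description selects the large orange one. Next I'll take a crop and measurements.

```bash
python3 - <<'E'
from h import *
im=cv2.imread("pics/top0.png"); sc=cv2.imread("pics/scene0.png")
c=cv2.resize(im[90:190,260:360],None,fx=4,fy=4); d=cv2.resize(sc[225:325,235:335],None,fx=4,fy=4)
cv2.imwrite("pics/crop0.png",np.hstack([c,d]))
hsv={"top":cv2.cvtColor(im,cv2.COLOR_BGR2HSV),"scene":cv2.cvtColor(sc,cv2.COLOR_BGR2HSV)}
def blob(n,lo,hi,box):
    x0,y0,x1,y1=box; m=cv2.inRange(hsv[n][y0:y1,x0:x1],lo,hi)
    k,l,s,ce=cv2.connectedComponentsWithStats(m); j=1+np.argmax(s[1:,4])
    return ce[j]+[x0,y0],s[j,2:5]
def tri(a,b):
    o1,d1=ray("top",*a);o2,d2=ray("scene",*b);A=np.array([d1,-d2]).T
    t=np.linalg.lstsq(A,o2-o1,rcond=None)[0];return (o1+t[0]*d1+o2+t[1]*d2)/2,np.linalg.norm(o1+t[0]*d1-o2-t[1]*d2)
# cap
for n,b in(("top",(290,108,325,140)),("scene",(265,248,300,275))):
    p,s=blob(n,(0,170,120),(6,255,255),b);print(n,"red",p,s,onz(n,*p,0.078).round(4))
p,s=blob("top",(45,60,30),(90,255,255),(170,190,240,250));print("green",p,s,onz("top",*p,0))
p,s=blob("scene",(45,60,30),(90,255,255),(290,170,335,210));print("green",p,s,onz("scene",*p,0))
p,s=blob("top",(100,60,30),(125,255,255),(170,120,240,170));print("jar",p,s,onz("top",*p,0.055))
# magazine outline
m=cv2.inRange(hsv["top"][140:180,285:335],(8,120,80),(20,255,255))
pts=cv2.findNonZero(m)+[[285,140]]
r=cv2.minAreaRect(pts.astype(np.float32));print(r); 
for q in cv2.boxPoints(r):print(q,onz("top",*q,0.036).round(4))
print("magc",onz("top",*r[0],0.036))
# housing
m=cv2.inRange(hsv["top"][100:150,285:330],(0,0,0),(180,255,45));r=cv2.boundingRect(m);print(r)
E
```

```text
top red [306.89361702 123.01276596] [ 17  17 235] [0.689  0.0098 0.078 ]
scene red [280.90419162 263.22155689] [ 15  14 167] [0.69   0.0068 0.078 ]
green [202.64465786 221.35654262] [ 33  32 833] [0.51284951 0.20836526 0.        ]
green [312.4        190.96216216] [ 25  19 370] [ 5.12091927e-01  2.07288254e-01 -1.11022302e-16]
jar [194.20153061 144.56122449] [ 23  22 392] [0.65367018 0.21641132 0.055     ]
((309.0769348144531, 159.1154022216797), (24.0627384185791, 23.442564010620117), 82.87498474121094)
[295.95386 148.63078] [0.6488 0.0284 0.036 ]
[319.2154 145.7231] [ 0.6543 -0.0154  0.036 ]
[322.2     169.60002] [ 0.6091 -0.0207  0.036 ]
[298.93848 172.5077 ] [0.6037 0.023  0.036 ]
magc [0.62892288 0.00383229 0.036     ]
(1, 4, 38, 45)
```

View pics/crop0.png

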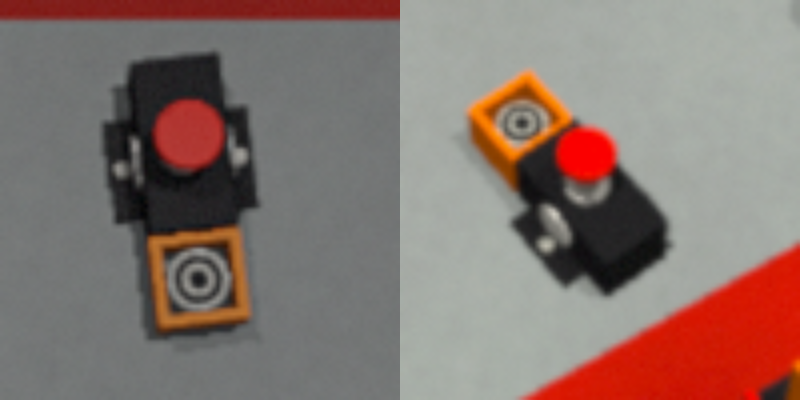

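The crop confirms the choice: the large orange/black dispenser, with bearing rings visible in its magazine at (309,160) and its red cap at (307,123) in the top view. The exit should be near (0.572, -0.002) and the green pad is at (0.5125, 0.208). I'll close the fingers, turn the jaw axis to the sliding direction and move above the plunger.

```bash
cat >> h.py <<'E'
from scipy.spatial.transform import Rotation as R
def to(target, zdir=None):
    """increment (cm, rad) in current tool axes to target TCP, jaws along zdir, pointing down"""
    o=arm.get_obs(); q=o["tcp_rot"]; M=R.from_quat(np.r_[q[1:],q[0]]).as_matrix()
    d=M.T@(np.array(target)-o["position"])*100
    rv=np.zeros(3)
    if zdir is not None:
        z=np.array([zdir[0],zdir[1],0.]);z/=np.linalg.norm(z)
        if z@M[:,2]<0:z=-z
        y=np.array([0,0,-1.]);G=np.array([np.cross(y,z),y,z]).T
        rv=R.from_matrix(M.T@G).as_rotvec()
    print("inc",d.round(2),rv.round(3),"pos",o["position"].round(4),"F",o["force"].round(1),"t",o["time_s"].__round__(2))
E
python3 -c "
from h import *
to((0.6895,0.008,0.14),(-0.06,0.21))"
```

```text
inc [-62.11   4.19 -35.  ] [0.001 0.182 0.   ] pos [ 0.2888 -0.5817  0.1814] F [0.2 0.2 0.5] t 0.15
```

Emit:
servo_tool --increments '[-4,0.3,-2.2,0,0.02,0,0,-9,0.6,-5,0,0.04,0,0,-14,1,-8,0,0.08,0,0,-19,1.3,-10.7,0,0.12,0,0,-24,1.6,-13.5,0,0.18,0,0]' --force 10

```text
time_s: 0.78
position: [0.4448, -0.3529, 0.1659]
tcp_rot: [0.098, -0.098, 0.7, -0.7]
force: [0.7, -0.7, 0.1]
width: 0.503
```

```bash
python3 -c "
from h import *
to((0.6895,0.008,0.14),(-0.06,0.21))"
```

```text
inc [-33.46   2.59 -27.97] [ 0.  0. -0.] pos [ 0.4448 -0.3529  0.1659] F [ 0.7 -0.7  0.1] t 0.78
```

Emit:
servo_tool --increments '[-4,0.3,-3.4,0,0,0,0,-8,0.6,-6.8,0,0,0,0,-12,1,-10.2,0,0,0,0,-16,1.3,-13.6,0,0,0,0,-20,1.6,-17,0,0,0,0]'

```text
time_s: 1.4
position: [0.5897, -0.1343, 0.1498]
tcp_rot: [-0.099, 0.099, -0.7, 0.7]
force: [0.6, -0.4, 0.4]
width: 0.007
```

```bash
python3 -c "
from h import *
to((0.6895,0.008,0.14),(-0.06,0.21))"
```

```text
inc [-13.53   0.97 -10.91] [0.    0.002 0.   ] pos [ 0.5897 -0.1343  0.1498] F [ 0.6 -0.4  0.4] t 1.4
```

Emit:
servo_tool --increments '[-4,0.3,-3.4,0,0,0,0,-8,0.6,-6.8,0,0,0,0,-12,0.9,-10,0,0,0,0,-13.4,0.9,-10.8,0,0,0,0,-13.4,0.9,-10.8,0,0,0,0]'

```text
time_s: 2.02
position: [0.6878, 0.0056, 0.1404]
tcp_rot: [-0.099, 0.1, -0.7, 0.7]
force: [-0.4, -0.7, 0.5]
width: 0.007
```

```bash
python3 -c "
from h import *
to((0.6895,0.008,0.094),(-0.06,0.21))
snap('wrist','pics/w1.png');snap('scene','pics/s1.png')
im=cv2.imread('pics/s1.png');w=cv2.imread('pics/w1.png')
cv2.imwrite('pics/c1.png',np.hstack([cv2.resize(im[170:330,190:350],(400,400)),w[10:410,80:480]]))"
```

```text
inc [-0.23  4.64 -0.19] [-0.     0.004  0.001] pos [0.6878 0.0056 0.1404] F [-0.4 -0.7  0.5] t 2.02
```

View pics/c1.png

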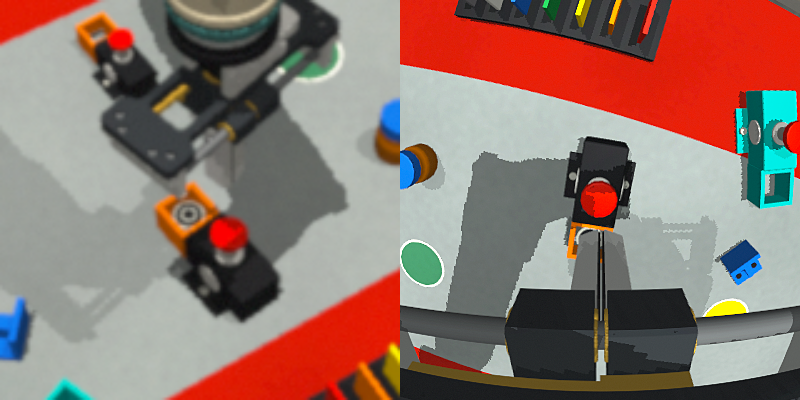

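The scene view shows the fingertips (crop ~(235,180)) apparently short of the cap at (231,235). In the wrist view the cap is at (600,198) in the crop, ahead of the fingers. I'll check the geometry by projecting before pressing.

```bash
python3 - <<'E'
from h import *
def proj(n,p):
    i=arm.camera_info(n);K=np.array(i["camera_matrix"]);T=np.linalg.inv(np.array(i["extrinsics"]))
    c=T[:3,:3]@p+T[:3,3];c=np.array([c[0],-c[1],-c[2]])
    if n=="wrist":
        th=np.arctan2(np.hypot(c[0],c[1]),c[2]);c2=c[:2]/np.hypot(c[0],c[1])*th
        return K[:2,:2]@c2+K[:2,2]
    return (K@c)[:2]/c[2]
p=arm.get_obs()["position"]
tip=p+[0,0,-.011]
for n in("scene","top","wrist"):
    print(n,"tip",proj(n,tip).round(1),"cap",proj(n,np.array([.6895,.008,.078])).round(1))
im=snap("top","pics/t1.png")
c=cv2.resize(cv2.imread("pics/t1.png")[60:210,210:410],(800,600));cv2.imwrite("pics/t1c.png",c)
# wrist cap
w=cv2.cvtColor(cv2.imread("pics/w1.png"),cv2.COLOR_BGR2HSV);m=cv2.inRange(w[180:225,250:305],(0,170,80),(6,255,255))
k,l,s,ce=cv2.connectedComponentsWithStats(m);j=1+np.argmax(s[1:,4]);u=ce[j]+[250,180];print(u,s[j])
i=arm.camera_info("wrist");K=np.array(i["camera_matrix"]);T=np.array(i["extrinsics"])
x=(u-K[:2,2])/K[0,0];r=np.hypot(*x);d=T[:3,:3]@np.array([x[0]/r*np.sin(r),-x[1]/r*np.sin(r),-np.cos(r)])
print(T[:3,3]+d*(.078-T[2,3])/d[2])
E
```

```text
scene tip [278.3 250. ] cap [281.3 262.8]
top tip [312.8 118. ] cap [307.9 122.7]
wrist tip [282.7 234.6] cap [277.  207.8]
[278.54296875 208.45605469] [  10   11   38   34 1024]
[0.68927576 0.00625429 0.078     ]
```

View pics/t1c.png

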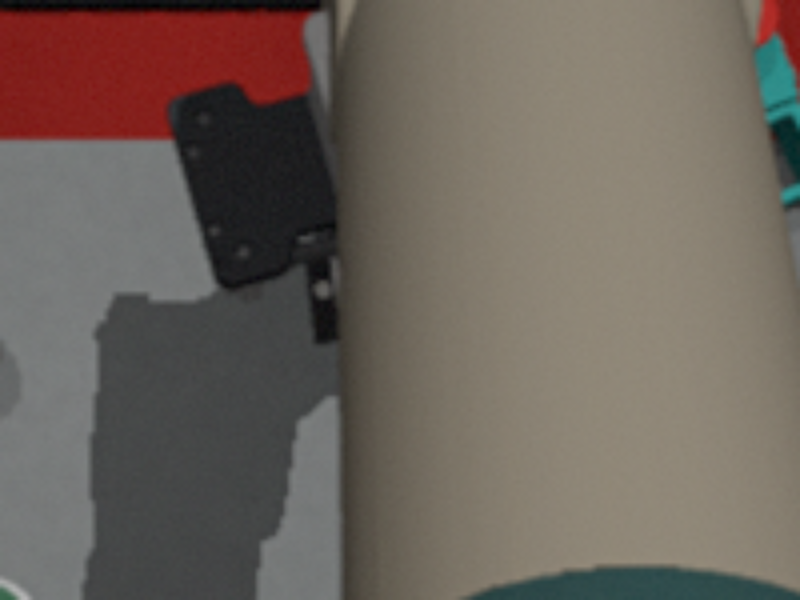

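All three views agree: the cap is at about (0.689, 0.007), below the tip within 2 mm. The apparent offset was perspective. Now I'll descend and press.

Emit:
servo_tool --increments '[-0.2,1.5,-0.1,0,0,0,0,-0.2,3,-0.1,0,0,0,0,-0.2,4.4,-0.1,0,0,0,0,-0.2,4.4,-0.1,0,0,0,0]'

```text
time_s: 2.68
position: [0.6881, 0.0065, 0.095]
tcp_rot: [0.098, -0.1, 0.7, -0.7]
force: [-0.4, 0.7, 0.0]
width: 0.007
```

Emit:
servo_tool --increments '[0,0.5,0,0,0,0,0,0,1.0,0,0,0,0,0,0,1.5,0,0,0,0,0,0,2.0,0,0,0,0,0,0,2.5,0,0,0,0,0]'

```text
time_s: 3.3
position: [0.6895, 0.0066, 0.0718]
tcp_rot: [0.099, -0.099, 0.7, -0.7]
force: [-0.2, -0.5, 0.3]
width: -0.001
```

By height the tip should be 17 mm into the stroke, yet the force reads about 0. I'll look before going on.

```bash
python3 - <<'E'
from h import *
snap("scene","pics/s2.png");snap("wrist","pics/w2.png");o=arm.get_obs();print(o["position"],o["force"],o["moment"])
im=cv2.imread('pics/s2.png');w=cv2.imread('pics/w2.png')
cv2.imwrite('pics/c2.png',np.hstack([cv2.resize(im[220:320,230:330],(400,400),interpolation=2),cv2.resize(w[110:310,180:380],(400,400))]))
E
```

```text
[0.68901012 0.00663598 0.07132152] [-0.28478378  0.48008728  0.09638931] [ 0.03575849  0.05000959 -0.03952674]
```

View pics/c2.png

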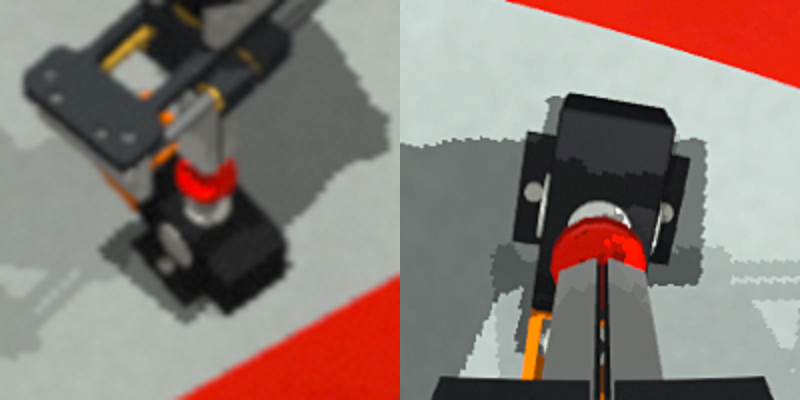

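```bash
python3 - <<'E'
from h import *
def proj(n,p):
    i=arm.camera_info(n);K=np.array(i["camera_matrix"]);T=np.linalg.inv(np.array(i["extrinsics"]))
    c=T[:3,:3]@np.array(p)+T[:3,3];c=np.array([c[0],-c[1],-c[2]])
    if n=="wrist":
        th=np.arctan2(np.hypot(c[0],c[1]),c[2]);c2=c[:2]/np.hypot(c[0],c[1])*th
        return K[:2,:2]@c2+K[:2,2]
    return (K@c)[:2]/c[2]
for f in("s1","s2"):
    h=cv2.cvtColor(cv2.imread(f"pics/{f}.png"),cv2.COLOR_BGR2HSV)[245:285,262:305]
    m=cv2.inRange(h,(0,170,80),(6,255,255));x,y,w,hh=cv2.boundingRect(m);print(f,x+262,y+245,x+w+261,y+hh+244)
a=np.linspace(0,6.28,60)
for z in(.078,.070,.060,.048):
    P=np.array([proj("scene",(.689+.016*np.cos(t),.007+.016*np.sin(t),z)) for t in a]);W=np.array([proj("wrist",(.689+.016*np.cos(t),.007+.016*np.sin(t),z)) for t in a])
    print(z,"scene",P.min(0).round(1),P.max(0).round(1),"wrist",W.min(0).round(1),W.max(0).round(1))
h=cv2.cvtColor(cv2.imread("pics/w2.png"),cv2.COLOR_BGR2HSV)[200:260,240:320]
x,y,w,hh=cv2.boundingRect(cv2.inRange(h,(0,170,60),(6,255,255)));print("wrist",x+240,y+200,x+w+239,y+hh+199)
sc=cv2.resize(cv2.imread("pics/s2.png")[245:285,260:310],(750,600),interpolation=2);cv2.imwrite("pics/c3.png",sc)
E
```

```text
s1 274 257 288 270
s2 274 260 288 270
0.078 scene [273.1 256.3] [288.4 269.5] wrist [257.9 221.4] [306.7 266.2]
0.07 scene [273.2 258.2] [288.3 271.4] wrist [258.7 217.4] [305.9 260.9]
0.06 scene [273.3 260.6] [288.3 273.7] wrist [259.6 212.8] [304.9 254.8]
0.048 scene [273.3 263.4] [288.2 276.4] wrist [260.6 207.7] [303.8 248.1]
wrist 255 219 302 259
```

View pics/c3.png

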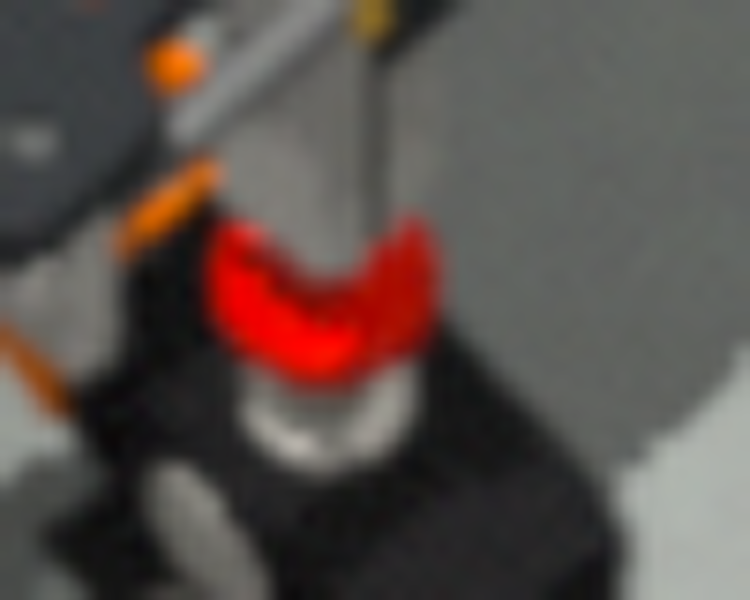

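The cap still looks nearly up (z about 0.074–0.078), and the fingertip appears to be just at its surface. I'll go down in small steps and watch the force.

Emit:
servo_tool --increments '[0,0.4,0,0,0,0,0,0,0.4,0,0,0,0,0]'

```text
time_s: 3.65
position: [0.6893, 0.0066, 0.0678]
tcp_rot: [0.099, -0.099, 0.7, -0.7]
force: [0.8, 0.6, 0.4]
width: 0.009
```

```bash
python3 - <<'E'
from h import *
snap("scene","pics/s3.png");o=arm.get_obs();print(o["position"],o["force"],o["moment"],o["joint_efforts"])
cv2.imwrite("pics/c4.png",cv2.resize(cv2.imread("pics/s3.png")[225:285,245:320],(750,600),interpolation=2))
h=cv2.cvtColor(cv2.imread(f"pics/s3.png"),cv2.COLOR_BGR2HSV)[245:285,262:305]
m=cv2.inRange(h,(0,170,80),(6,255,255));x,y,w,hh=cv2.boundingRect(m);print(x+262,y+245,x+w+261,y+hh+244)
E
```

```text
[0.68945609 0.00662011 0.06798894] [ 0.79959459  0.05903847 -0.46375666] [ 0.05529178 -0.01530754  0.00252769] [-2.86065842e-03 -6.10698652e+01  2.18020901e+00 -1.65248269e+01
 -1.88441877e-02 -6.63306587e-02  4.71514140e-04]
274 260 288 270
```

View pics/c4.png

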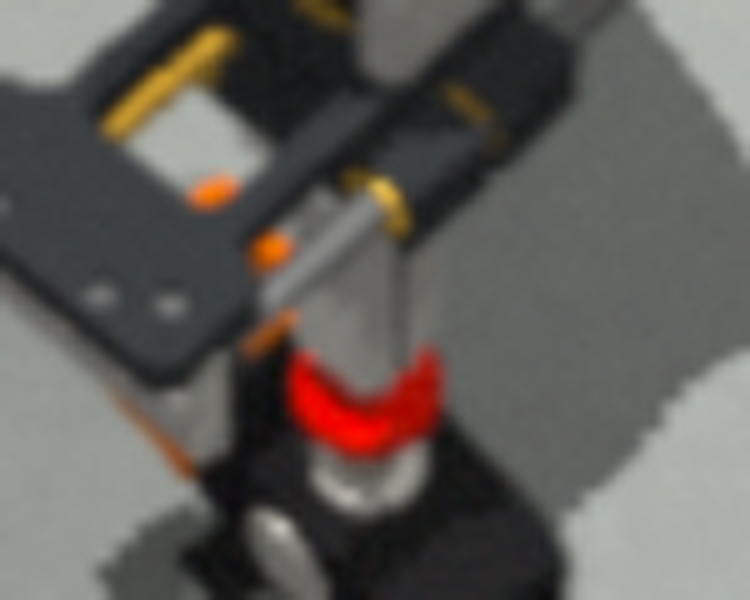

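Emit:
servo_tool --increments '[0,0.4,0,0,0,0,0,0,0.4,0,0,0,0,0]'

```text
time_s: 3.95
position: [0.6892, 0.0066, 0.0637]
tcp_rot: [0.099, -0.099, 0.7, -0.7]
force: [-0.1, 0.8, 1.2]
width: 0.007
```

Emit:
servo_tool --increments '[0,0.4,0,0,0,0,0,0,0.4,0,0,0,0,0]'

```text
time_s: 4.2
position: [0.6892, 0.0066, 0.0596]
tcp_rot: [0.099, -0.099, 0.7, -0.7]
force: [-0.3, -0.1, -0.9]
width: 0.006
```

```bash
python3 - <<'E'
from h import *
snap("scene","pics/s4.png");o=arm.get_obs();print(o["position"],o["force"],o["moment"],o["joint_efforts"])
snap("wrist","pics/w4.png")
a=cv2.resize(cv2.imread("pics/s4.png")[225:285,245:305],(400,400),interpolation=2)
cv2.imwrite("pics/c5.png",np.hstack([a,cv2.resize(cv2.imread("pics/w4.png")[180:280,230:330],(400,400),interpolation=2)]))
E
```

```text
[0.68938438 0.00661335 0.05985877] [0.24147766 0.37553598 0.1527263 ] [ 0.04162559 -0.01667393  0.00300098] [-1.10723053e-03 -6.13103342e+01  2.18489595e+00 -1.63129038e+01
 -1.85660203e-02 -6.54183724e-02  4.77428785e-04]
```

View pics/c5.png

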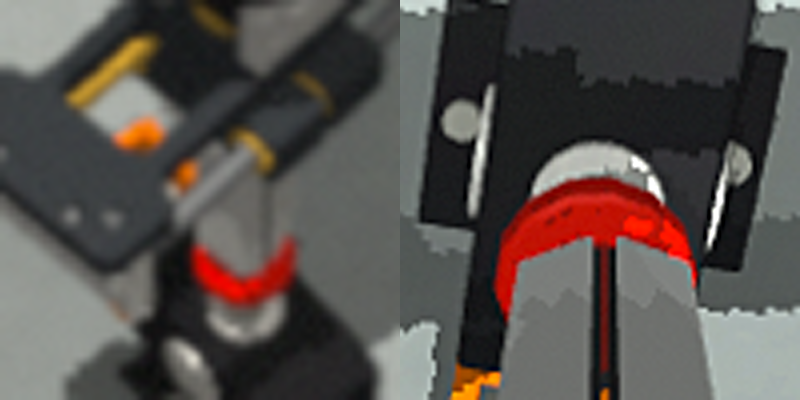

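```bash
python3 - <<'E'
from h import *
def wray(u,v):
    i=arm.camera_info("wrist");K=np.array(i["camera_matrix"]);T=np.array(i["extrinsics"])
    x=(np.array([u,v])-K[:2,2])/K[0,0];r=np.hypot(*x);return T[:3,3],T[:3,:3]@np.array([x[0]/r*np.sin(r),-x[1]/r*np.sin(r),-np.cos(r)])
def tri(a,b):
    (o1,d1),(o2,d2)=a,b;t=np.linalg.lstsq(np.array([d1,-d2]).T,o2-o1,rcond=None)[0]
    p,q=o1+t[0]*d1,o2+t[1]*d2;return ((p+q)/2).round(4),np.linalg.norm(p-q).round(4)
print("TCP",arm.get_obs()["position"])
print("tip",tri(wray(281.2,239.5),ray("scene",281.7,266.7)))
# cap front edge: wrist topmost edge at crop(603,178) ; scene bottom
print("cap far edge",tri(wray(230+202/4,180+180/4),ray("scene",245+240/6.67,225+304/6.67)))
print("wristcam",arm.camera_info("wrist")["extrinsics"][:3,3])
E
```

```text
TCP [0.68949672 0.00663062 0.06000068]
tip (array([0.6911, 0.0082, 0.0633]), np.float64(0.0004))
cap far edge (array([0.691 , 0.0086, 0.0426]), np.float64(0.0055))
wristcam [0.77024488 0.03117501 0.26246648]
```

Still no force. The two rays are nearly parallel, so the fingertip height is poorly determined, but the image suggests the visible tip is only now at cap height. I'll keep descending slowly.

Emit:
servo_tool --increments '[0,0.4,0,0,0,0,0,0,0.4,0,0,0,0,0]'

```text
time_s: 4.55
position: [0.6892, 0.0066, 0.0557]
tcp_rot: [0.099, -0.099, 0.7, -0.7]
force: [0.1, -0.2, 0.8]
width: 0.005
```

```bash
python3 - <<'E'
from h import *
snap("scene","pics/s5.png");o=arm.get_obs();print(o["position"],o["force"],o["joint_efforts"].round(2))
i=snap("top","pics/t5.png")
snap("wrist","pics/w5.png")
a=cv2.resize(cv2.imread("pics/s5.png")[225:285,245:305],(400,400),interpolation=2)
cv2.imwrite("pics/c6.png",np.hstack([a,cv2.resize(cv2.imread("pics/w5.png")[180:280,230:330],(400,400),interpolation=2)]))
E
```

```text
[0.6893769  0.0066288  0.05587119] [-0.39914881 -0.3926468   0.54532007] [ 0.000e+00 -6.143e+01  2.190e+00 -1.621e+01 -2.000e-02 -7.000e-02
  0.000e+00]
```

View pics/c6.png

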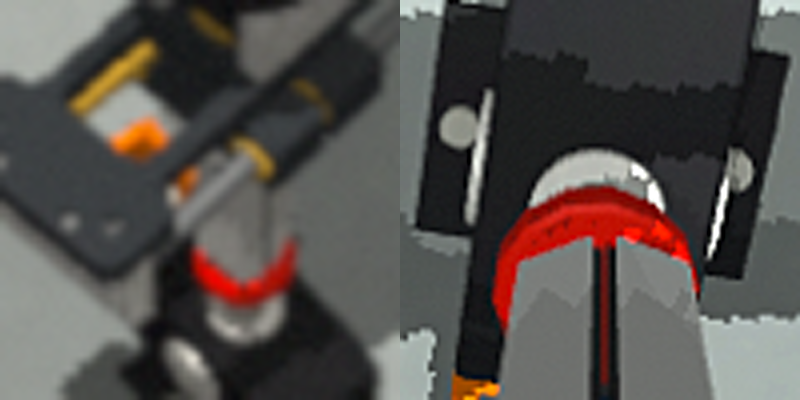

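View pics/t5.png

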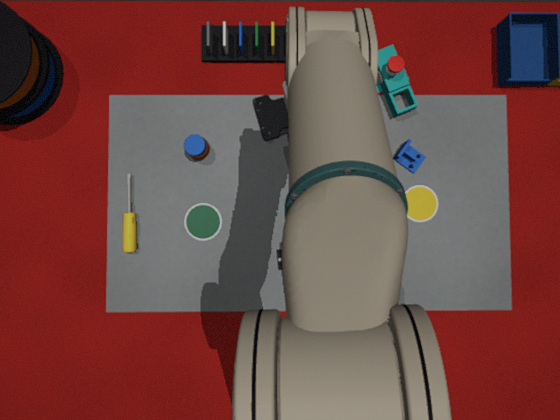

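In the wrist view the fingertip end stays at the same pixel (~281,239.5) while descending, so it is the real tip. It simply hasn't reached the cap, so the closed tips stand higher than nominal. I'll continue in small steps.

Emit:
servo_tool --increments '[0,0.4,0,0,0,0,0,0,0.4,0,0,0,0,0]'

```text
time_s: 4.95
position: [0.69, 0.0066, 0.0522]
tcp_rot: [-0.099, 0.099, -0.7, 0.7]
force: [-0.2, -0.4, 1.8]
width: 0.004
```

Emit:
servo_tool --increments '[0,0.3,0,0,0,0,0,0,0.3,0,0,0,0,0]'

```text
time_s: 5.2
position: [0.69, 0.0066, 0.0493]
tcp_rot: [-0.099, 0.099, -0.7, 0.7]
force: [0.5, 0.9, 3.3]
width: 0.003
```

```bash
python3 - <<'E'
from h import *
o=arm.get_obs();print(o["position"],o["force"],o["joint_efforts"].round(2))
snap("scene","pics/s6.png")
snap("wrist","pics/w6.png")
a=cv2.resize(cv2.imread("pics/s6.png")[225:285,245:305],(400,400),interpolation=2)
cv2.imwrite("pics/c7.png",np.hstack([a,cv2.resize(cv2.imread("pics/w6.png")[150:350,180:380],(400,400),interpolation=2)]))
E
```

```text
[0.69002954 0.00661722 0.04933063] [0.51425833 0.91049799 3.28897738] [-2.000e-02 -5.947e+01  2.050e+00 -1.485e+01 -2.000e-02  1.700e-01
  0.000e+00]
```

View pics/c7.png

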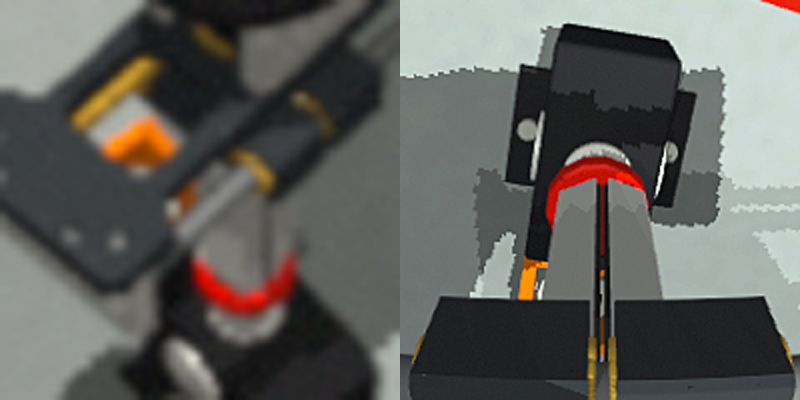

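Contact at last: the force is rising (3.3 N) and the cap is moving down in the scene view (its lower edge went from row 270.6 to 272). Contact started at TCP z of about 0.054, so full travel should be near z of about 0.024.

Emit:
servo_tool --increments '[0,0.5,0,0,0,0,0,0,1.0,0,0,0,0,0,0,1.5,0,0,0,0,0,0,2.0,0,0,0,0,0,0,2.0,0,0,0,0,0]'

```text
time_s: 5.92
position: [0.6901, 0.0066, 0.0293]
tcp_rot: [-0.099, 0.099, -0.7, 0.7]
force: [0.5, -1.0, 4.8]
width: 0.005
```

Emit:
servo_tool --increments '[0,0.3,0,0,0,0,0,0,0.3,0,0,0,0,0]'

```text
time_s: 6.18
position: [0.69, 0.0066, 0.0265]
tcp_rot: [-0.099, 0.099, -0.7, 0.7]
force: [-0.2, 0.1, 5.3]
width: 0.005
```

Emit:
servo_tool --increments '[0,0.2,0,0,0,0,0,0,0.2,0,0,0,0,0]'

```text
time_s: 6.42
position: [0.6901, 0.0066, 0.025]
tcp_rot: [-0.099, 0.099, -0.7, 0.7]
force: [0.2, -0.4, 7.6]
width: 0.004
```

Emit:
servo_tool --increments '[0,0.2,0,0,0,0,0,0,0.2,0,0,0,0,0]'

```text
time_s: 6.68
position: [0.6902, 0.0066, 0.0248]
tcp_rot: [-0.099, 0.098, -0.7, 0.7]
force: [-4.5, -0.7, 17.5]
width: 0.009
```

Emit:
servo_tool --increments '[0,0.2,0,0,0,0,0,0,0.2,0,0,0,0,0]'

```text
time_s: 6.92
position: [0.6904, 0.0066, 0.0247]
tcp_rot: [0.1, -0.098, 0.7, -0.7]
force: [-7.5, -0.3, 28.6]
width: 0.007
```

Hard stop reached (z stalls at 0.0248 while the force climbs to 28 N). Releasing straight up.

Emit:
servo_tool --increments '[0,-0.6,0,0,0,0,0,0,-1.5,0,0,0,0,0,0,-2.7,0,0,0,0,0,0,-4,0,0,0,0,0,0,-5.5,0,0,0,0,0]'

```text
time_s: 7.55
position: [0.6888, 0.0066, 0.0754]
tcp_rot: [0.098, -0.1, 0.7, -0.7]
force: [0.1, -0.3, -0.4]
width: 0.006
```

Emit:
servo_tool --increments '[0,-2,0,0,0,0,0,0,-4,0,0,0,0,0,0,-6,0,0,0,0,0,0,-6,0,0,0,0,0]'

```text
time_s: 8.05
position: [0.6911, 0.0066, 0.1377]
tcp_rot: [-0.1, 0.097, -0.7, 0.7]
force: [-0.2, 0.8, -1.0]
width: 0.005
```

```bash
python3 - <<'E'
from h import *
o=arm.get_obs();print(o["position"],o["force"])
snap("scene","pics/s7.png")
snap("wrist","pics/w7.png")
a=cv2.resize(cv2.imread("pics/s7.png")[180:300,220:340],(400,400),interpolation=2)
cv2.imwrite("pics/c8.png",np.hstack([a,cv2.imread("pics/w7.png")[0:400,80:480]]))
E
```

```text
[0.69110059 0.00659035 0.13771773] [-0.2136539   0.78034296 -0.96087531]
```

View pics/c8.png

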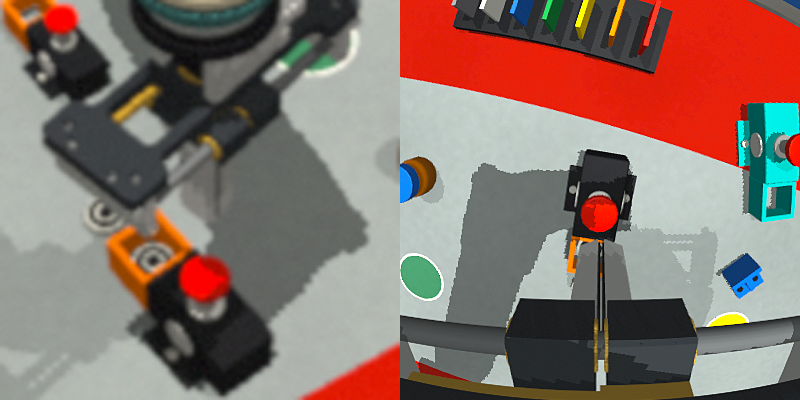

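The cap is back up, one bearing has been ejected at scene crop (100,212), and the others are still in the magazine. Next I'll locate the bearing, move above it with a 4 cm opening and look.

```bash
python3 - <<'E'
from h import *
p=onz("scene",220+102/3.333,180+213/3.333,.009);print(p)
im=cv2.imread("pics/wrist0.png");cv2.imwrite("pics/w0c.png",im)
to((0.55,-0.002,0.12),(-0.06,0.21))
E
```

```text
[ 0.57492502 -0.00616296  0.009     ]
inc [13.62  1.52 -3.03] [0.    0.003 0.   ] pos [0.6893 0.0067 0.1352] F [-0.8 -0.1 -0.3] t 8.15
```

View pics/w0c.png

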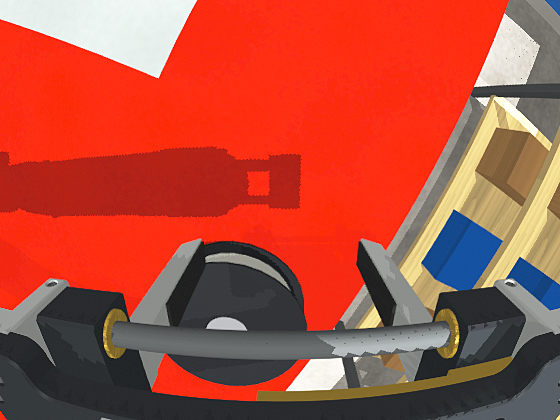

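With the jaws open the tips are also at row ~240. Their pixel spacing independently gives tips about 24 mm *behind* the reported TCP, not 11 mm ahead, which matches the press (tip = TCP + 23 mm). I'll use that offset from here on.

Emit:
servo_tool --increments '[4.5,0,-1,0,0,0,4.5,9,0,-2,0,0,0,4.5,13,1.5,-2.7,0,0,0,4.5,13,1.5,-2.7,0,0,0,4.5]'

```text
time_s: 8.65
position: [0.5517, -0.004, 0.1184]
tcp_rot: [0.096, -0.101, 0.7, -0.7]
force: [0.0, 0.0, -0.2]
width: 0.394
```

```bash
python3 - <<'E'
from h import *
o=arm.get_obs();print(o["position"],o["force"],o["width"])
snap("wrist","pics/w8.png");snap("scene","pics/s8.png")
a=cv2.resize(cv2.imread("pics/s8.png")[180:280,200:300],(400,400),interpolation=2)
cv2.imwrite("pics/c9.png",np.hstack([a,cv2.resize(cv2.imread("pics/w8.png")[100:300,180:380],(400,400))]))
E
```

```text
[ 0.55172589 -0.00397636  0.11840992] [ 0.03491812  0.04654039 -0.17270904] 0.3935700656383101
```

View pics/c9.png

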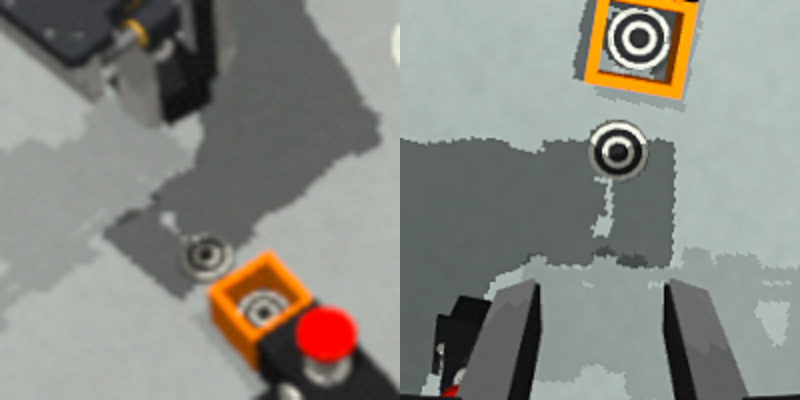

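The bearing lies flat just in front of the slot: wrist pixel (289,175.5), scene pixel (251.5,243.8). A second bearing shows in the magazine.

```bash
cat >> h.py <<'E'
def wonz(u,v,z,i=None):
    i=i or arm.camera_info("wrist");K=np.array(i["camera_matrix"]);T=np.array(i["extrinsics"])
    x=(np.array([u,v])-K[:2,2])/K[0,0];r=np.hypot(*x);d=T[:3,:3]@np.array([x[0]/r*np.sin(r),-x[1]/r*np.sin(r),-np.cos(r)])
    return T[:3,3]+d*(z-T[2,3])/d[2]
E
python3 - <<'E'
from h import *
print(wonz(289,175.5,.009),onz("scene",251.5,243.8,.009))
to((0.5735,-0.005,0.06),(-0.061,0.213))
print(wonz(180+160/2,100+65,0))
E
```

```text
[ 0.58093365 -0.00343593  0.009     ] [ 0.57575004 -0.00423654  0.009     ]
inc [-1.51  5.98  0.6 ] [0.    0.002 0.   ] pos [ 0.5573 -0.0034  0.1198] F [-0.4  0.3  0.3] t 8.75
[0.58157525 0.02684053 0.        ]
```

Emit:
servo_tool --increments '[-1,2,0.3,0,0,0,4.5,-1.7,5,0.5,0,0,0,4.5,-1.7,9,0.5,0,0,0,4.5,-1.7,9,0.5,0,0,0,4.5,-1.7,9,0.5,0,0,0,4.5]'

```text
time_s: 9.38
position: [0.5763, -0.0035, 0.0309]
tcp_rot: [-0.1, 0.098, -0.7, 0.7]
force: [0.6, 0.4, 0.8]
width: 0.481
```

```bash
python3 - <<'E'
from h import *
to((0.5755,-0.004,-0.020),(-0.063,0.212));i=arm.camera_info("wrist")
snap("wrist","pics/w9.png");snap("scene","pics/s9.png")
a=cv2.resize(cv2.imread("pics/s9.png")[180:280,200:300],(400,400),interpolation=2)
cv2.imwrite("pics/c10.png",np.hstack([a,cv2.resize(cv2.imread("pics/w9.png")[130:330,180:380],(400,400))]))
E
```

```text
inc [0.1  5.09 0.02] [-0.    -0.008 -0.002] pos [ 0.5763 -0.0035  0.0309] F [0.6 0.4 0.8] t 9.38
```

View pics/c10.png

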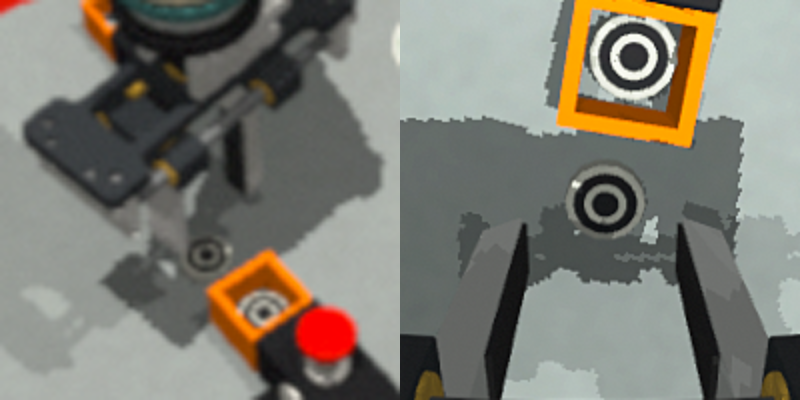

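The bearing is between the fingers and clear of the magazine. I'll lower in stages.

Emit:
servo_tool --increments '[0,1.5,0,0,0,0,4.5,0,3,0,0,0,0,4.5,0,4.2,0,0,0,0,4.5,0,4.2,0,0,0,0,4.5]'

```text
time_s: 9.98
position: [0.5736, -0.0036, -0.0134]
tcp_rot: [0.098, -0.1, 0.7, -0.7]
force: [-0.2, 0.0, 0.1]
width: 0.48
```

Emit:
servo_tool --increments '[0.1,0.4,0,0,0,0,4.5,0.1,0.7,0,0,0,0,4.5,0.1,0.7,0,0,0,0,4.5]'

```text
time_s: 10.35
position: [0.5739, -0.0038, -0.0189]
tcp_rot: [0.099, -0.099, 0.7, -0.7]
force: [0.5, 0.4, 0.6]
width: 0.479
```

```bash
python3 - <<'E'
from h import *
to((0.5755,-0.004,-0.020),(-0.063,0.212));i=arm.camera_info("wrist")
snap("wrist","pics/w10.png");snap("scene","pics/s10.png")
a=cv2.resize(cv2.imread("pics/s10.png")[180:280,200:300],(400,400),interpolation=2)
cv2.imwrite("pics/c11.png",np.hstack([a,cv2.resize(cv2.imread("pics/w10.png")[130:330,180:380],(400,400))]))
E
```

```text
inc [-0.15  0.11  0.06] [-0.    -0.008 -0.   ] pos [ 0.5739 -0.0038 -0.0189] F [0.5 0.4 0.6] t 10.35
```

View pics/c11.png

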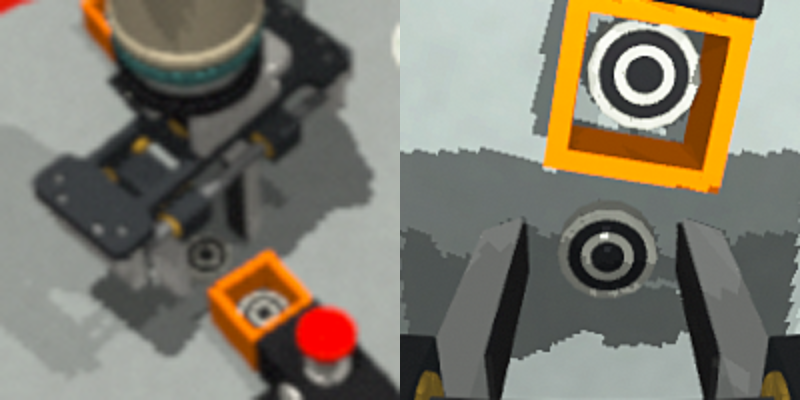

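The fingers straddle the bearing, with its centre at pad centre and the tips about 4 mm above the bench. I'll lower 2 mm, close loosely to 34 mm (no grip) and start sliding along -z of the tool.

Emit:
servo_tool --increments '[-0.1,0.2,0,0,0,0,3.4,-0.1,0.2,0,0,0,0,3.4,-0.1,0.2,-0.5,0,0,0,3.4,-0.1,0.2,-1.2,0,0,0,3.4,-0.1,0.2,-2,0,0,0,3.4]' --force 3

```text
time_s: 11.08
position: [0.5691, 0.0164, -0.0209]
tcp_rot: [0.099, -0.099, 0.7, -0.7]
force: [0.2, -0.6, 0.3]
width: 0.359
```

```bash
python3 - <<'E'
from h import *
to((0.5125,0.208,-0.020),(-0.063,0.212));print(arm.get_obs()["width"]*94)
snap("wrist","pics/w11.png");snap("scene","pics/s11.png")
a=cv2.resize(cv2.imread("pics/s11.png")[180:280,200:300],(400,400),interpolation=2)
cv2.imwrite("pics/c12.png",np.hstack([a,cv2.resize(cv2.imread("pics/w11.png")[130:330,180:380],(400,400))]))
E
```

```text
inc [  0.13  -0.08 -19.98] [ 0.    -0.008 -0.   ] pos [ 0.5691  0.0164 -0.0209] F [ 0.2 -0.6  0.3] t 11.07
33.7476798899514
```

View pics/c12.png

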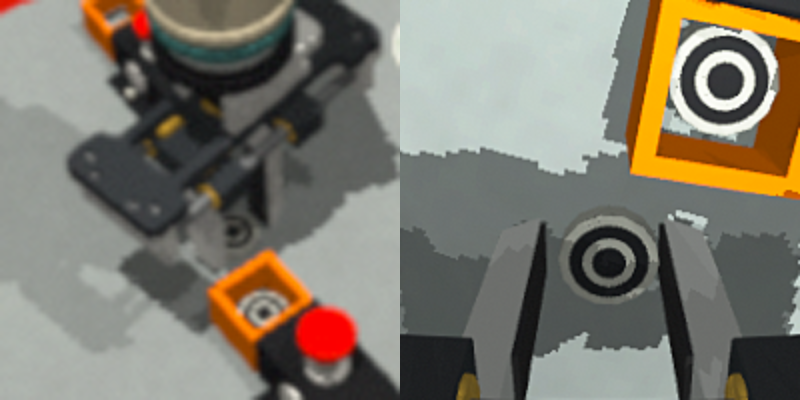

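The bearing is sliding along, flat and pushed by the trailing finger. Continuing.

Emit:
servo_tool --increments '[0,0,-1.2,0,0,0,3.4,0,0,-2.4,0,0,0,3.4,0,0,-3.6,0,0,0,3.4,0,0,-4.8,0,0,0,3.4,0,0,-6,0,0,0,3.4]'

```text
time_s: 11.8
position: [0.5524, 0.0743, -0.0209]
tcp_rot: [0.099, -0.099, 0.7, -0.7]
force: [0.9, -1.1, 1.3]
width: 0.363
```

Emit:
servo_tool --increments '[0,0,-1.2,0,0,0,3.4,0,0,-2.4,0,0,0,3.4,0,0,-3.6,0,0,0,3.4,0,0,-4.8,0,0,0,3.4,0,0,-6,0,0,0,3.4]'

```text
time_s: 12.42
position: [0.5359, 0.1317, -0.0209]
tcp_rot: [0.099, -0.099, 0.7, -0.7]
force: [-0.4, -0.9, 0.5]
width: 0.363
```

```bash
python3 - <<'E'
from h import *
to((0.5125,0.208,-0.020),(-0.063,0.212));print(arm.get_obs()["width"]*94)
snap("wrist","pics/w12.png");snap("scene","pics/s12.png")
a=cv2.resize(cv2.imread("pics/s12.png")[150:270,220:340],(400,400),interpolation=2)
cv2.imwrite("pics/c13.png",np.hstack([a,cv2.resize(cv2.imread("pics/w12.png")[130:330,130:330],(400,400))]))
E
```

```text
inc [ 0.13 -0.09 -7.98] [ 0.    -0.008 -0.   ] pos [ 0.5359  0.1317 -0.0209] F [-0.4 -0.9  0.5] t 12.43
34.080111062878984
```

View pics/c13.png

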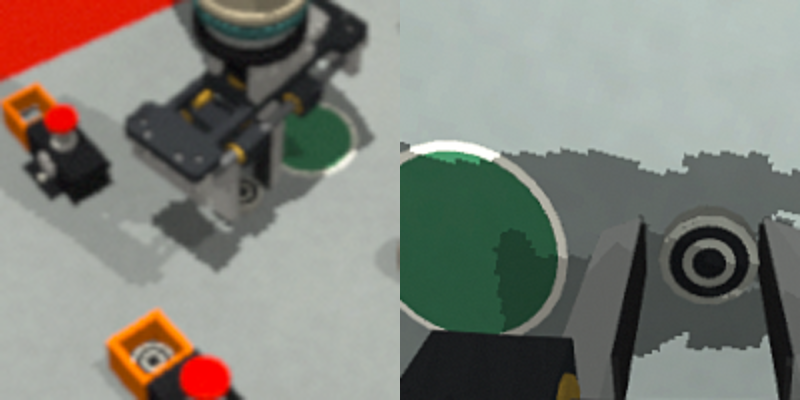

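```bash
python3 - <<'E'
from h import *
im=cv2.imread("pics/w12.png");h=cv2.cvtColor(im,cv2.COLOR_BGR2HSV)
m=cv2.inRange(h,(45,80,30),(90,255,255))
k,l,s,ce=cv2.connectedComponentsWithStats(m);j=1+np.argmax(s[1:,4]);print(s[j],ce[j])
c=max(cv2.findContours((l==j).astype(np.uint8),0,1)[0],key=cv2.contourArea)[:,0]
P=np.array([wonz(u,v,0)[:2] for u,v in c if v<285])
A=np.c_[2*P,np.ones(len(P))];x=np.linalg.lstsq(A,(P**2).sum(1),rcond=None)[0];r=np.sqrt(x[2]+x[0]**2+x[1]**2);print("pad",x[:2],r)
print("bearing",wonz(130+(710-400)/2,130+262/2,.009))
E
```

```text
[ 115  206   94   91 6609] [161.41609926 251.12982297]
pad [0.51132905 0.20929672] 0.03252739869117161
bearing [0.53519512 0.13194197 0.009     ]
```

The wrist fit puts the pad centre at (0.511, 0.209) and the bearing at (0.535, 0.132), so 8.0 cm remain, in line with the jaws.

Emit:
servo_tool --increments '[0,0,-1.2,0,0,0,3.4,0,0,-2.4,0,0,0,3.4,0,0,-3.6,0,0,0,3.4,0.1,0,-4.8,0,0,0,3.4,0.1,0,-5.8,0,0,0,3.4]'

```text
time_s: 13.15
position: [0.5186, 0.1874, -0.0209]
tcp_rot: [0.099, -0.099, 0.7, -0.7]
force: [-0.1, 0.8, 0.2]
width: 0.362
```

Emit:
servo_tool --increments '[0,0,-0.8,0,0,0,3.4,0,0,-1.5,0,0,0,3.4,0,0,-2.0,0,0,0,3.4,0,0,-2.2,0,0,0,3.4,0,0,-2.2,0,0,0,3.4]'

```text
time_s: 13.78
position: [0.5129, 0.2076, -0.0209]
tcp_rot: [-0.099, 0.099, -0.7, 0.7]
force: [-1.0, -0.6, 0.3]
width: 0.362
```

```bash
python3 - <<'E'
from h import *
print(arm.get_obs()["position"]);i=arm.camera_info("wrist")
snap("wrist","pics/w13.png");snap("scene","pics/s13.png")
a=cv2.resize(cv2.imread("pics/s13.png")[130:250,240:360],(400,400),interpolation=2)
cv2.imwrite("pics/c14.png",np.hstack([a,cv2.resize(cv2.imread("pics/w13.png")[130:330,180:380],(400,400))]))
E
```

```text
[ 0.51294247  0.2075629  -0.02091871]
```

View pics/c14.png

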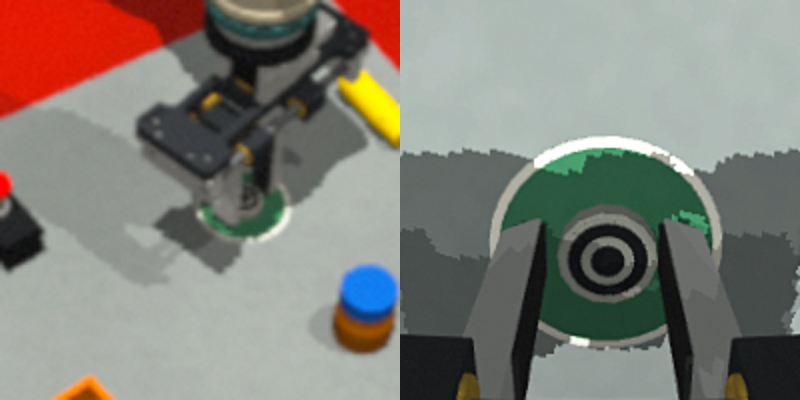

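The bearing is centred on the green pad. I'll open slightly, lift straight up and back away for a clear view.

Emit:
servo_tool --increments '[0,0,0,0,0,0,4.4,0,0,0,0,0,0,4.4,0,-2,0,0,0,0,4.4,0,-6,0,0,0,0,4.4,0,-11,0,0,0,0,4.4]'

```text
time_s: 14.5
position: [0.5121, 0.2071, 0.0895]
tcp_rot: [-0.098, 0.1, -0.7, 0.7]
force: [0.6, 0.5, -0.2]
width: 0.468
```

Emit:
servo_tool --increments '[0,-4,2,0,0,0,4.4,0,-7,6,0,0,0,4.4,0,-9,12,0,0,0,4.4,0,-9,18,0,0,0,4.4,0,-9,24,0,0,0,4.4]'

```text
time_s: 15.12
position: [0.5799, -0.0248, 0.1797]
tcp_rot: [0.099, -0.099, 0.7, -0.7]
force: [0.4, 0.5, -1.0]
width: 0.47
```

Emit:
servo_tool --increments '[0,0,5,0,0,0,4.4,0,0,10,0,0,0,4.4,0,0,15,0,0,0,4.4,0,0,20,0,0,0,4.4,0,0,22,0,0,0,4.4]'

```text
time_s: 15.75
position: [0.6398, -0.2386, 0.1788]
tcp_rot: [-0.097, 0.098, -0.7, 0.701]
force: [0.1, 0.7, -0.6]
width: 0.464
```

```bash
python3 - <<'E'
from h import *
print(arm.get_obs()["position"],arm.get_obs()["force"])
snap("top","pics/t14.png");snap("scene","pics/s14.png")
a=cv2.imread("pics/t14.png");b=cv2.imread("pics/s14.png")
cv2.imwrite("pics/c15.png",np.hstack([cv2.resize(a[90:290,110:310],(400,400)),cv2.resize(b[130:310,210:390],(400,400))]))
h=cv2.cvtColor(a,cv2.COLOR_BGR2HSV);m=cv2.inRange(h,(45,60,30),(90,255,255));m[:,260:]=0;m[:180]=0
c=max(cv2.findContours(m,0,1)[0],key=cv2.contourArea);(u,v),r=cv2.minEnclosingCircle(c)
print("pad",onz("top",u,v),r)
g=a[200:245,180:225];hole=cv2.inRange(h[200:245,180:225],(45,60,30),(90,255,255))
E
```

```text
[ 0.63977455 -0.23856202  0.17876143] [ 0.106577    0.67584422 -0.63378904]
pad [0.51285425 0.20829434 0.        ] 16.33146858215332
```

View pics/c15.png

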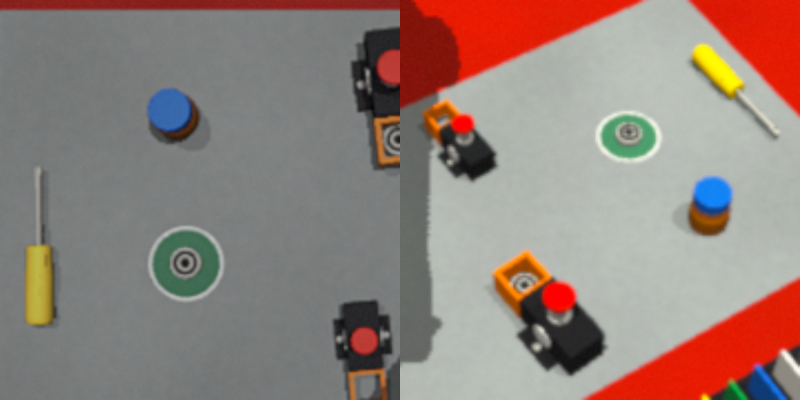

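The bearing lies flat at the centre of the green pad (top crop (185,262)), the plunger is up, and bearings remain in the magazine. The jar and screwdriver are unmoved and the arm is clear. Handing in.

```bash
python3 - <<'E'
from h import *
a=cv2.imread("pics/top0.png").astype(int);b=cv2.imread("pics/t14.png").astype(int)
for n,(x0,y0,x1,y1) in dict(jar=(180,130,215,162),driver=(118,172,142,255),bracket=(390,138,428,175)).items():
    print(n,np.abs(a-b)[y0:y1,x0:x1].mean().round(1))
print(arm.hand_in())
E
```

```text
jar 7.7
driver 8.4
bracket 27.1
the job is handed in; nothing more can be done
None
```

```bash
python3 - <<'E'
import cv2,numpy as np
for f in("scene0","s14","top0","t14"):
    im=cv2.imread(f"pics/{f}.png");h=cv2.cvtColor(im,cv2.COLOR_BGR2HSV);b=(165,280,210,320) if f[0]=="s" else (388,136,430,178)
    m=cv2.inRange(h[b[1]:b[3],b[0]:b[2]],(100,90,50),(125,255,255));ys,xs=np.nonzero(m);print(f,len(xs),xs.mean()+b[0] if len(xs) else 0,ys.mean()+b[1] if len(xs) else 0)
cv2.imwrite("pics/end.png",cv2.imread("pics/s14.png"))
E
```

```text
scene0 467 188.7708779443255 303.06852248394006
s14 465 188.78279569892473 303.1204301075269
top0 535 409.2710280373832 156.6766355140187
t14 550 408.93454545454546 156.66
```

View pics/end.png

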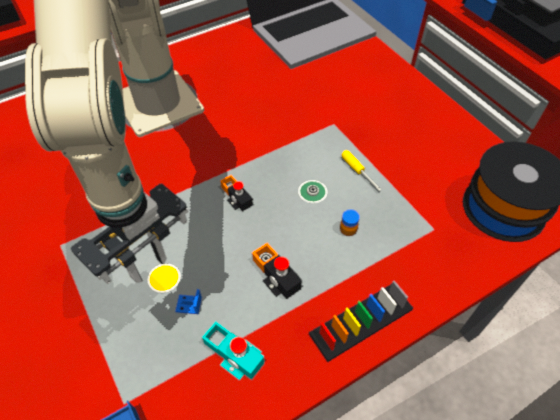

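The job is done and handed in. I pressed the plunger of the large orange dispenser once to its hard stop (about 29 N) and released it. I then slid the ejected bearing to the green pad between loosely set fingertips (34 mm opening), without gripping or lifting it. The robot clock stood at about 16 s of the 61 s allowed.

**Final pictures:**
- The bearing lies flat at the middle of the green pad.
- The plunger is up, and a bearing is visible in the magazine. The third one lies beneath it and cannot be seen.
- The jar and screwdriver look unmoved, and the arm is clear of everything.

**Checks that disagreed:**
- **Fingertip position:** the fingertips stand about 23 mm behind the reported TCP, not 11 mm ahead as the text says. The press and the wrist camera both showed this, so I worked with the measured value.
- **Bracket:** the before/after picture difference there was high (27, against about 8 for the jar and screwdriver). The arm's shadow falls there in the last picture, which likely explains it. The bracket's blue outline moved by less than 0.4 pixel in both fixed views, so it did not move. I made that outline check after handing in, on pictures saved earlier.

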